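Close a tub of mixed paint and clamp it in the shaker

ROBOT

A 6-joint arm with a two-finger parallel gripper is mounted at the origin on the work surface. World frame = base frame: x ahead of the robot, y to its left, z up, the work surface at z = 0. Lengths are in mm, angles in rad, forces in N, time in s.
With the tool pointing down it reaches from about 350 to 975 mm from the base axis. Payload 7.1 kg.
Tool frame: the origin (TCP) lies midway between the tips of the shut fingers; the grasp point (between the pads) lies 19 mm behind it; z points along the fingers, y is the line along which they close (so a half turn about z gives the same grasp; the last joint's range is limited). The gripper opens to 88 mm and grips with 3 to 60 N. Pads are 20 mm wide; open, the fingers measure 115 mm over their backs; the gripper's body (75 mm by 178 mm) begins 61 mm behind the grasp point.
Start: joints at [1.285, 0.423, 1.63, -0, 1.089, -0.019], TCP at [164.747, 602.879, 222.675] pointing down, gripper open.
Joint ranges: [-3, 3], [-0.9, 2.11], [0.09, 2.58], [-1.31, 4.45], [0.11, 2.69], [-2.54, 2.54]. Speed limits (rad/s): [2.39, 2.39, 3.01, 3.14, 3.14, 3.14].

INTERFACE

Orientations are given as a rotation vector (axis times angle).
In Python, from workcell import ctrl gives the robot as it stands. The module is installed in compiled form; this text tells all that it offers.
- The arm moves only by the tool servo_tool, never from a script. Its argument "increments" is a list of rows, each a list of 7 numbers: the shift along the world's x, y, z in cm, then the turn, a rotation vector about the world's x, y, z in degrees, then the opening, from -1 (shut) to 1 (fully open). A call has 1 to 20 rows; each row is the pose to reach, as a shift and turn from the pose commanded when the call began; what a row does not reach only later rows make up. A row lasts 1/12 s, in which the tool goes at most 41.7 mm and 7.16 degrees, less where a joint would pass 70% of its speed; a pose out of reach is approached as far as the arm can. A call with a gripper value outside its range is refused whole. The fingers move at their own pace and stop on an object; the grip force is fixed at half the most. Time passes only in rows, so rows that repeat a pose let the fingers close. It gives the time, the measured TCP pose, the force, the opening and the grip force at its end, in the units of the state.
- ctrl.get_obs(): the state, without advancing time (a new reading comes with each control period).
- ctrl.get_image(name): name is "scene" or "top" or "wrist"; returns a dict with "image" (400x640x3 uint8, red, green, blue), "fx", "fy", "cx", "cy" (pixels), "extrinsics" (4x4, takes a point from camera to world coordinates); the wrist camera has in their place "tool_from_camera" (4x4, takes a point from camera to tool coordinates, whose origin is the TCP and whose axes are the flange's). Camera axes: x right, y up, looking along -z (the intrinsics and any distortion apply to the point x, -y, -z); pixel columns grow to the right and rows downward; lengths in mm; the calibration is good to about 2 mm. The wrist camera is an equidistant fisheye: a pixel r from the principal point sees the ray r / f radians off the axis. A picture is of the moment at which its call begins: read the wrist's pose just before it. There is no depth.
- ctrl.close_job(): hands the job in; it is judged then, once.
The state is a dict: "t": time; "qpos": joint angles; "qvel": joint speeds; "joint_torque": joint torques, N m; "ee_pos": TCP position; "orientation": TCP orientation; "ft_force": force on the tool from outside, world axes, zero at the start; "moment": the same for the moment, N m; "width": finger opening in mm; "grasp_force": force on a finger pad.
Only numpy, scipy, OpenCV 4.12 (cv2) and the standard library are available. Lean on these libraries where they do the work, as an engineer would, in place of code of your own. Each camera call takes 0.05 s, during which the arm holds its last target. There are 200 camera calls.

TASK

Get this tub of mixed paint ready to shake: press its loose lid down until it is seated level all round, slide the closed tub along the tray until it sits home in the V cradle under the raised clamp arm, then press the clamp lever down until the spring catch holds it. Keep the tub upright, leave the other things on the counter where they are, and let go of everything.

Things in the scene. Friction and masses are not known exactly. Their poses are not given: they have to be found in the camera images.
- shaker: bench paint shaker, fixed: grey housing 295 x 330 mm, bright aluminium tray on top. Origin at bench level right below the nest centre. In its axes the lever handle points to -x (to the robot), the lever's column stands at +x (front face at 92 mm, top 222 mm high), the tub is loaded at the -y end. A motor hump at x = 102 to 172 mm is 112 mm high
- nest (a point): nest centre on the tray surface, 74 mm above the bench, axes as the shaker's: where the centre of the tub's underside belongs, touching both rubber faces of the V cradle (28 mm high, open to -y, faces at 45 degrees either side of +y), which stops and centres a tub pushed in the shaker's +y direction. The tray spans y = -215 to 105 mm; its 12 mm lips have inner faces at x = -88.5 and 88.5 mm
- tub: white plastic paint tub, full, 0.4 to 0.8 kg, round, 116 mm diameter up to 72 mm height, then a 108 mm neck up to the rim at 92 mm with four springy snap lugs round it. Origin: centre of the underside; z up. Stands on the loading end of the tray, 118 to 152 mm from the nest; too wide to grasp. Friction on the tray about 0.6 (0.5 to 0.75)
- lid: grey round lid, 116 mm diameter, 23 mm high, flat top with a dab of colour. Origin: centre of the skirt's lower edge; top face 23 mm above it; z up. Starts resting on the snap lugs, origin 83 mm above the tub's (10 mm too high). Pressed within 20 mm of its middle with 9 to 20 N it snaps down onto the rim: origin 73 mm above the tub's, top face 96 mm. Pressed near its edge, only that side goes down
- clamp_lever (a joint): angle of the clamp lever, rad: 0 raised (held up by its spring, sloping 0.36 rad), 0.36 level, stop at 0.40. The catch snaps over the lever's side pin at about 0.36 (0.38 is sure) and then holds the lever at 0.36; let go sooner, it springs up again. With the tub under the pad, pressing at lever_grip takes about 3 N at first, 12 N at level and 16 N at the stop
- lever_grip (a point): middle of the upper side of the lever's black round grip (28 mm diameter, 105 mm long, in line with the lever): the place to press. It lies 272 mm from lever_pivot along the lever and 14 mm above the lever's middle line, and swings about lever_pivot; 312 mm above the bench when raised, 219 mm when level. x axis along the lever to the pivot, z square to its upper side
- lever_pivot (a point): fixed axis of the lever, on the column: 115 mm from the nest centre along the shaker's +x, 205 mm above the bench; the axis is the shaker's y. The lever is a flat steel bar 24 mm wide, 10 mm thick
- press_pad: round black rubber pad (44 mm diameter, 10 mm thick) on a sprung stem under the lever, 115 mm from the pivot, over the nest; origin at the centre of its underside, z along the stem. Lever raised: its lowest edge is 196 mm above the bench, 26 mm above a seated lid; lever level: it presses on the lid with about 14 N
- paint_bottle: bystander: paint bottle, 58 mm diameter, 165 mm tall, standing beyond the cradle end of the shaker; origin at the centre of its underside
- glass_jar: bystander: jar with black cap, 68 mm diameter, 85 mm tall, standing near the bottle; origin at the centre of its underside
- stir_stick: bystander: wooden stir stick, 210 x 24 x 6 mm, lying flat on the counter; origin at the centre of its underside
- catch: dark steel spring hook beside the lever (its +y side) on the front lip of the tray, 14 mm thick, reaching 228 mm above the bench and from x = -77 to -123, y = 12 to 38 mm in the shaker's axes. Origin on its own hinge, 115 mm above the bench. The lever's pin pushes its sloped nose aside and it snaps back over the pin
Things that resemble listed ones, but are neither listed nor needed, are in the scene too. There is more than one size of the tub; the one meant has the size given above. There is more than one size of the lid; the one meant has the size given above.

How it is judged:
By the outcome, as a careful person would: the job done as asked, in the order asked, and still so for the second after the job is handed in, with the robot touching nothing.
It also fails if it takes over 66 s, if anything falls off the work surface, if the arm or the gripper's body presses on something with over 40 N, if the wrist force passes 120 N, or if a joint passes its speed limit or range.

## Working session

There is one attempt and no reset: what is moved stays moved. The work goes in short steps, Python scripts to look and compute and a tool call to move; the robot and the scene stay as the last step left them, time stands still between calls to the robot, and variables do not carry over. Pictures are saved under pics/ and viewed, at most 10 in all, crops included, and the job is handed in when it is done.

Besides the shell and the picture viewer there is one more tool, called in YAML: its name, and indented under it one key for each argument. servo_tool: Moves the arm, as the interface text tells. Its arguments: {"type":"object","properties":{"increments":{"type":"array","items":{"type":"array","items":{"type":"number"}}}},"required":["increments"]}

```bash
mkdir -p pics; python3 - <<'E'
from workcell import ctrl
import cv2,numpy as np
np.set_printoptions(suppress=True,precision=4)
o=ctrl.get_obs();print(o['t'],o['ee_pos'],o['orientation'],o['ft_force'],o['width'])
for n in("scene","top","wrist"):
    d=ctrl.get_image(n);cv2.imwrite(f'pics/{n}0.png',d['image'][...,::-1])
    print(n,d['fx'],d['fy'],d['cx'],d['cy'],np.array(d.get('extrinsics',d.get('tool_from_camera'))), [k for k in d])
E
```

```text
0.0 [164.6078 602.3571 221.9142] [-0.4178 -3.1135  0.0024] [-0.2319  0.244  -0.4891] 87.86141895781971
scene 377.07845587469023 377.07845587469023 321.82170405587885 200.07108870898105 [[   0.1357   -0.5591    0.8179 1380.7875]
 [   0.9907    0.0787   -0.1106 -113.0137]
 [  -0.0025    0.8254    0.5646  727.2009]
 [   0.        0.        0.        1.    ]] ['image', 'fx', 'fy', 'cx', 'cy', 'extrinsics']
top 506.0583034001682 506.0583034001682 325.4179918442843 213.04302465928257 [[   0.0276    0.9983   -0.051   539.5438]
 [  -0.9996    0.0273   -0.0068    9.1837]
 [  -0.0054    0.0512    0.9987 1629.9394]
 [   0.        0.        0.        1.    ]] ['image', 'fx', 'fy', 'cx', 'cy', 'extrinsics']
wrist 309.70691628693146 309.70691628693146 316.10050983021915 200.53259805833392 [[   0.0003    0.9589    0.2838   76.1685]
 [   1.       -0.0008    0.0016   -0.3287]
 [   0.0018    0.2838   -0.9589 -162.6134]
 [   0.        0.        0.        1.    ]] ['image', 'fx', 'fy', 'cx', 'cy', 'tool_from_camera']
```

View pics/scene0.png

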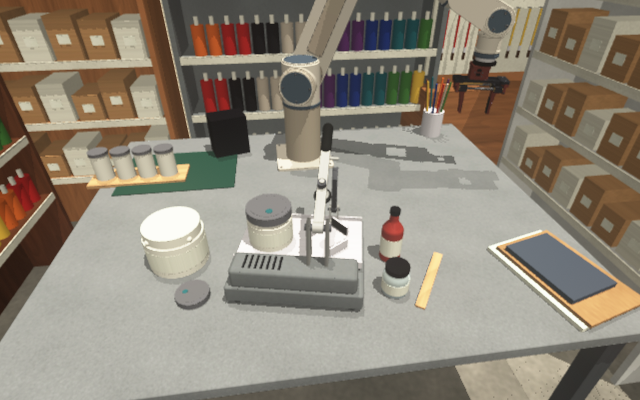

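View pics/top0.png

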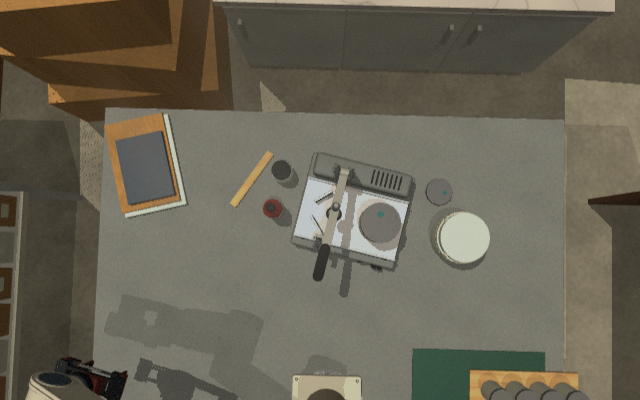

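The scene view shows the tub with its grey lid at (270,222), and the raised lever with its grip at (327,140). In the top view the lid is at (381,222), the tray corners at about (313,153), (413,175), (397,268) and (292,245), and the grip at (320,262). The other lid and tub are the decoys at (439,191) and (463,238).

```bash
python3 - <<'E'
import cv2,numpy as np
t=cv2.imread('pics/top0.png')[140:290,280:425];s=cv2.imread('pics/scene0.png')[115:315,215:375]
a=cv2.resize(t,None,fx=2.76,fy=2.76,interpolation=cv2.INTER_CUBIC);b=cv2.resize(s,None,fx=2.4,fy=2.4,interpolation=cv2.INTER_CUBIC)
c=np.zeros((480,a.shape[1]+b.shape[1],3),np.uint8);c[:a.shape[0],:a.shape[1]]=a;c[:b.shape[0],a.shape[1]:]=b
print(a.shape,b.shape);cv2.imwrite('pics/crop1.png',c)
E
```

```text
(414, 400, 3) (480, 384, 3)
```

View pics/crop1.png

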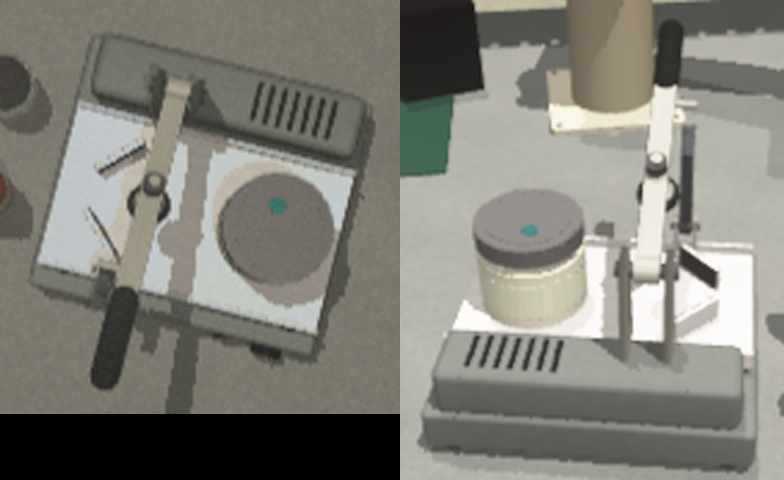

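The crop shows the tub's lid centred at about (277,229) in the top view and (529,225) in the scene view. The lever runs from the pivot (178,85) to the grip end (103,380), and the V cradle is at the left of the tray. Now I'll measure from both views.

```bash
cat > h.py <<'E'
from workcell import ctrl
import cv2,numpy as np
np.set_printoptions(suppress=True,precision=2)
def ray(d,u,v,R=None):
    E=np.array(d['extrinsics']);r=E[:3,:3]@np.array([(u-d['cx'])/d['fx'],-(v-d['cy'])/d['fy'],-1]);return E[:3,3],r/np.linalg.norm(r)
def onz(d,p,z):
    o,r=ray(d,*p);return o+r*(z-o[2])/r[2]
def tri(a,p,b,q):
    o1,r1=ray(a,*p);o2,r2=ray(b,*q)
    s=np.linalg.lstsq(np.c_[r1,-r2],o2-o1,rcond=None)[0];x=o1+s[0]*r1;y=o2+s[1]*r2
    return (x+y)/2,np.linalg.norm(x-y)
def big(m,box):
    x0,y0,x1,y1=box;k=np.zeros_like(m);k[y0:y1,x0:x1]=m[y0:y1,x0:x1]
    return max(cv2.findContours(k,cv2.RETR_EXTERNAL,cv2.CHAIN_APPROX_NONE)[0],key=cv2.contourArea)
E
python3 - <<'E'
from h import *
T=ctrl.get_image('top');S=ctrl.get_image('scene')
hsv=lambda d:cv2.cvtColor(d['image'],cv2.COLOR_RGB2HSV)
tc=lambda x,y:(280+x/2.76,140+y/2.76); sc=lambda x,y:(215+(x-400)/2.4,115+y/2.4)
# dab
dab=[]
for d,box in((T,(370,205,395,225)),(S,(255,195,285,225))):
    m=cv2.inRange(hsv(d),(75,80,40),(105,255,255));c=big(m,box);M=c.reshape(-1,2).mean(0);dab.append(M)
print('dab',dab,tri(T,dab[0],S,dab[1]))
print('lid tri',tri(T,tc(277,228),S,sc(529,225)),'onz',onz(T,tc(277,228),180),onz(S,sc(529,225),180))
G=[]
for d,box in((T,(310,240,332,285)),(S,(318,120,337,152))):
    m=cv2.inRange(d['image'],(0,0,0),(62,62,62));c=big(m,box);r=cv2.minAreaRect(c);G.append(r);print(r)
print('grip',tri(T,G[0][0],S,G[1][0]))
print('pivot',onz(T,tc(178,85),205))
for a,b,z in(((80,101),(355,172),74),((40,265),(318,332),86),((355,172),(318,332),74),((178,85),(125,295),0)):
    p,q=onz(T,tc(*a),z),onz(T,tc(*b),z);print(p,q,np.degrees(np.arctan2(*(q-p)[1::-1])),np.linalg.norm(q-p))
m=cv2.inRange(T['image'],(95,85,80),(140,130,128));print(T['image'][223,375],T['image'][215,378],T['image'][250,390])
E
```

```text
dab [array([380.  , 213.71]), array([268.5 , 210.58])] (array([ 615.93, -140.  ,  180.16]), np.float64(5.013406209608303))
lid tri (array([ 590.92, -141.34,  168.1 ]), np.float64(2.0488685086610228)) onz [ 590.53 -139.1   180.  ] [ 607.55 -141.74  180.  ]
((321.0292053222656, 262.1380615234375), (10.307229042053223, 37.10602569580078), 14.620874404907227)
((326.6225891113281, 136.53890991210938), (10.042903900146484, 27.321691513061523), 3.5763344764709473)
grip (array([478.5 ,  24.18, 305.32]), np.float64(3.782182217664452))
pivot [733.57 -31.86 205.  ]
[730.45  73.59  74.  ] [ 659.13 -235.5    74.  ] -102.99282186117794 317.21468232069486
[545.79 111.95  86.  ] [ 480.58 -196.32   86.  ] -101.94415064263887 315.0914601956261
[ 659.13 -235.5    74.  ] [ 480.12 -197.92   74.  ] 168.14256801082334 182.91260238254267
[761.48 -37.76   0.  ] [513.98  17.62   0.  ] 167.38786683171384 253.62248242401012
[116 113 105] [ 60 106 102] [170 172 165]
```

servo_tool:
  increments:
    - [0,0,4,0,0,0,-1]
    - [0,0,8,0,0,0,-1]
    - [0,0,12,0,0,-4,-1]
    - [2,-3,16,0,0,-10,-1]
    - [4,-6,18,0,0,-16,-1]
    - [6,-9.5,18,0,0,-22,-1]
    - [8,-13,18,0,0,-28,-1]
    - [10,-16.5,18,0,0,-34,-1]
    - [12,-20,18,0,0,-40,-1]
    - [14,-23.5,18,0,0,-46,-1]
    - [16,-27,18,0,0,-52,-1]
    - [18,-30.5,18,0,0,-58,-1]
    - [20,-34,18,0,0,-64,-1]
    - [22,-37.5,18,0,0,-70,-1]
    - [24,-41,18,0,0,-76,-1]
    - [26,-44.5,18,0,0,-82,-1]
    - [28,-48,18,0,0,-87,-1]
    - [30,-51.5,18,0,0,-87,-1]
    - [32,-55,18,0,0,-87,-1]
    - [34,-58.5,18,0,0,-87,-1]

```text
t: 1.92
ee_pos: [505.2, 15.8, 402.8]
orientation: [2.447, 1.97, 0.001]
ft_force: [1.2, 1.2, -0.3]
width: 0.1
grasp_force: 0.0
```

servo_tool:
  increments:
    - [2,-3.5,0,0,0,0,-1]
    - [4,-7,0,0,0,0,-1]
    - [6,-10.5,0,0,0,0,-1]
    - [8,-14,0,0,0,0,-1]
    - [8.6,-15.5,-3,0,0,0,-1]
    - [8.6,-15.5,-7,0,0,0,-1]
    - [8.6,-15.5,-11,0,0,0,-1]
    - [8.6,-15.5,-14,0,0,0,-1]
    - [8.6,-15.5,-14,0,0,0,-1]

```text
t: 2.67
ee_pos: [586.7, -136.4, 255.8]
orientation: [-2.439, -1.964, 0.011]
ft_force: [-0.8, 0.5, -0.7]
width: 0.5
grasp_force: 0.0
```

```bash
cat >> h.py <<'E'
def wrist(name):
    from scipy.spatial.transform import Rotation as R
    o=ctrl.get_obs();d=ctrl.get_image('wrist');cv2.imwrite(f'pics/{name}.png',d['image'][...,::-1])
    W=np.eye(4);W[:3,:3]=R.from_rotvec(o['orientation']).as_matrix();W[:3,3]=o['ee_pos'];d['E']=W@np.array(d['tool_from_camera']);return d,o
def wray(d,u,v):
    a=np.array([(u-d['cx'])/d['fx'],(v-d['cy'])/d['fy']]);t=np.linalg.norm(a);k=np.sin(t)/t
    return d['E'][:3,3],d['E'][:3,:3]@np.array([a[0]*k,-a[1]*k,-np.cos(t)])
def wonz(d,p,z):
    o,r=wray(d,*p);return o+r*(z-o[2])/r[2]
E
python3 - <<'E'
from h import *
d,o=wrist('w1');print(o['ee_pos'],o['orientation'],o['ft_force'])
import pickle;pickle.dump(d,open('w1.pkl','wb'))
E
```

```text
[ 586.68 -136.41  255.8 ] [-2.44 -1.96  0.01] [-0.81  0.47 -0.66]
```

View pics/w1.png

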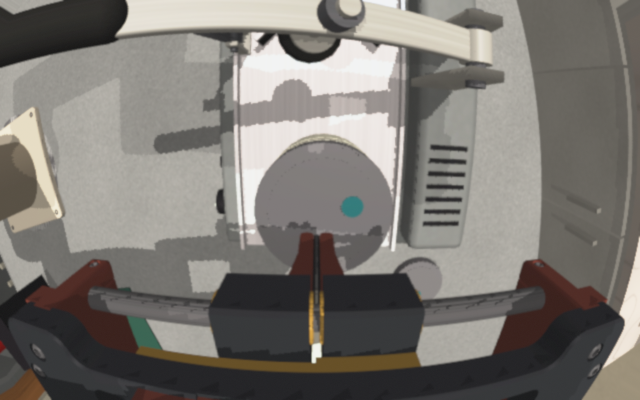

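The wrist view shows the lid at about (323,207) with its edges at columns 255 and 392, the dab at (352,207) and the closed fingers at (316,240). The lever is along the top, with the grip at (60,30) and the column at (470,50).

```bash
python3 - <<'E'
from h import *
import pickle;d=pickle.load(open('w1.pkl','rb'))
from scipy.optimize import least_squares
P=np.array([wonz(d,p,180)[:2] for p in((255,205),(392,205),(323,140),(275,165),(372,163),(262,180),(386,180))])
r=least_squares(lambda c:np.hypot(*(P-c[:2]).T)-c[2],[590,-140,58]);print(r.x,r.fun)
print('dab',wonz(d,(352,207),180),'pivotbracket',wonz(d,(480,48),205),'gripstart',wonz(d,(122,20),290))
a,b=wonz(d,(400,60),86),wonz(d,(396,250),86);print('lip',a,b,np.degrees(np.arctan2(*(a-b)[1::-1])))
a,b=wonz(d,(237,80),86),wonz(d,(242,245),86);print('lip',a,b,np.degrees(np.arctan2(*(a-b)[1::-1])))
o=ctrl.get_obs();print(o['t'],o['ee_pos'],o['ft_force'])
E
```

```text
[ 593.13 -140.68   56.08] [ 0.62  0.12  1.77 -1.63 -1.08  0.03  0.16]
dab [ 616.17 -141.67  180.  ] pivotbracket [734.33 -33.46 205.  ] gripstart [525.79   8.42 290.  ]
lip [703.45 -22.4   86.  ] [ 663.16 -238.61   86.  ] 79.44476212396131
lip [527.37  -7.03  86.  ] [ 482.55 -193.2    86.  ] 76.46250559174051
2.7167 [ 588.63 -136.72  259.6 ] [-0.2   0.59 -0.07]
```

servo_tool:
  increments:
    - [0.2,-0.3,-3,0,0,0,-1]
    - [0.2,-0.3,-6,0,0,0,-1]
    - [0.2,-0.3,-7.5,0,0,0,-1]
    - [0.2,-0.3,-7.9,0,0,0,-1]
    - [0.2,-0.3,-8.2,0,0,0,-1]
    - [0.2,-0.3,-8.4,0,0,0,-1]
    - [0.2,-0.3,-8.4,0,0,0,-1]

```text
t: 3.3
ee_pos: [594.0, -140.4, 180.5]
orientation: [2.444, 1.97, 0.003]
ft_force: [-0.4, 0.1, 0.3]
width: -0.1
grasp_force: 0.0
```

servo_tool:
  increments:
    - [0,0,-0.2,0,0,0,-1]
    - [0,0,-0.4,0,0,0,-1]
    - [0,0,-0.5,0,0,0,-1]
    - [0,0,-0.6,0,0,0,-1]
    - [0,0,-0.6,0,0,0,-1]

```text
t: 3.72
ee_pos: [594.2, -140.4, 174.2]
orientation: [2.444, 1.969, 0.003]
ft_force: [2.2, -1.5, 3.5]
width: 0.5
grasp_force: 1.4
```

servo_tool:
  increments:
    - [0,0,-0.2,0,0,0,-1]
    - [0,0,-0.4,0,0,0,-1]
    - [0,0,-0.5,0,0,0,-1]
    - [0,0,-0.5,0,0,0,-1]

```text
t: 4.05
ee_pos: [593.7, -140.4, 170.0]
orientation: [2.445, 1.97, 0.002]
ft_force: [-3.8, 0.6, 18.2]
width: 0.8
grasp_force: 8.9
```

servo_tool:
  increments:
    - [0,0,-0.2,0,0,0,-1]
    - [0,0,-0.3,0,0,0,-1]
    - [0,0,-0.3,0,0,0,-1]

```text
t: 4.3
ee_pos: [593.8, -140.4, 169.6]
orientation: [2.444, 1.969, 0.003]
ft_force: [-10.9, 3.0, 38.9]
width: 0.4
grasp_force: 19.3
```

servo_tool:
  increments:
    - [0,0,0.5,0,0,0,-1]
    - [0,0,3,0,0,0,-1]
    - [0,0,7,0,0,0,-1]
    - [-0.8,-4,10,0,0,0,-1]
    - [-1.7,-8,10,7,-1.5,0,-0.5]
    - [-2.3,-11,10,13.7,-3,0,0]
    - [-2.3,-11,10,20.5,-4.5,0,0.6]
    - [-2.3,-11,10,27,-5.9,0,0.6]
    - [-2.3,-11,10,29.3,-6.4,0,0.6]
    - [-2.3,-11,10,29.3,-6.4,0,0.6]

```text
t: 5.13
ee_pos: [568.1, -252.0, 262.4]
orientation: [-2.147, -1.722, -0.575]
ft_force: [-0.6, -0.9, -0.2]
width: 36.7
grasp_force: 0.0
```

```bash
python3 - <<'E'
from h import *
T=ctrl.get_image('top');S=ctrl.get_image('scene');o=ctrl.get_obs();print(o['ee_pos'],o['orientation'],o['ft_force'],o['width'],o['qpos'])
a=cv2.resize(S['image'][115:315,200:375,::-1],None,fx=2.4,fy=2.4,interpolation=cv2.INTER_CUBIC)
b=cv2.resize(T['image'][140:300,280:420,::-1],None,fx=2.5,fy=2.5,interpolation=cv2.INTER_CUBIC)
c=np.zeros((480,a.shape[1]+b.shape[1],3),np.uint8);c[:,:a.shape[1]]=a;c[:b.shape[0],a.shape[1]:]=b;cv2.imwrite('pics/s2.png',c);print(a.shape)
print('decoy tub top',onz(T,(463,238),120),onz(T,(490,238),120))
E
```

```text
[ 569.18 -250.32  263.71] [-2.15 -1.73 -0.57] [ 0.82  0.58 -0.39] 45.14648169804493 [-0.66  0.49  1.52  0.47  1.39 -0.59]
(480, 420, 3)
decoy tub top [ 553.57 -391.93  120.  ] [ 555.78 -472.1   120.  ]
```

View pics/s2.png

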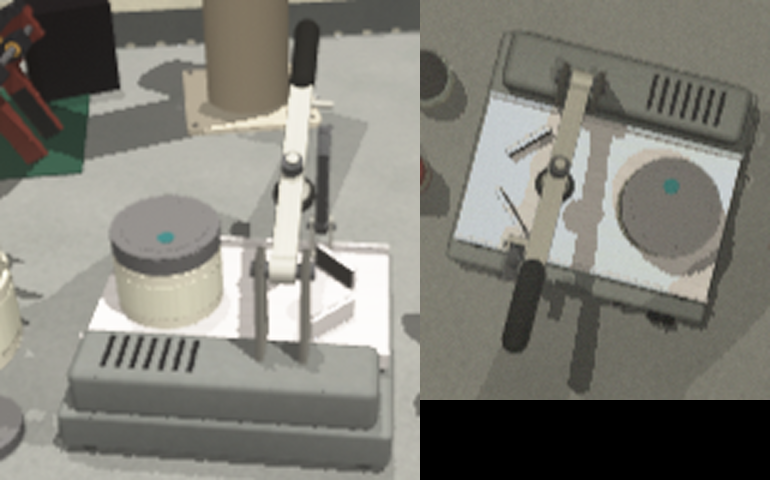

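The lid now looks level and flush, with the dab at (166,238) about 7 px lower than before. In the top view the tub is still centred at (671,207), so it hasn't moved. Next I'll go down behind the tub.

servo_tool:
  increments:
    - [0.4,2,-3,0,0,0,0.6]
    - [0.4,2,-7,0,0,0,0.6]
    - [0.4,2,-11,0,0,0,0.6]
    - [0.4,2,-14,0,0,0,0.6]
    - [0.4,2,-15.5,0,0,0,0.6]
    - [0.4,2,-15.5,0,0,0,0.6]
    - [0.4,2,-15.5,0,0,0,0.6]

```text
t: 5.82
ee_pos: [574.3, -229.4, 110.3]
orientation: [-2.145, -1.731, -0.575]
ft_force: [0.9, -0.2, -0.3]
width: 70.1
grasp_force: 0.0
```

servo_tool:
  increments:
    - [0.19,1,0,0,0,0,0.6]
    - [0.38,2,0,0,0,0,0.6]
    - [0.57,3,0,0,0,0,0.6]
    - [0.7,3.7,0,0,0,0,0.6]
    - [0.8,4.4,0,0,0,0,0.6]
    - [1,5.2,0,0,0,0,0.6]
    - [1.15,6,0,0,0,0,0.6]
    - [1.3,6.8,0,0,0,0,0.6]
    - [1.45,7.6,0,0,0,0,0.6]
    - [1.6,8.4,0,0,0,0,0.6]
    - [1.75,9.2,0,0,0,0,0.6]
    - [1.9,10,0,0,0,0,0.6]
    - [2.05,10.8,0,0,0,0,0.6]
    - [2.2,11.6,0,0,0,0,0.6]
    - [2.35,12.4,0,0,0,0,0.6]
    - [2.5,13,0,0,0,0,0.6]
    - [2.6,13.5,0,0,0,0,0.6]
    - [2.6,13.5,0,0,0,0,0.6]

```text
t: 7.32
ee_pos: [599.6, -93.8, 109.5]
orientation: [-2.145, -1.729, -0.575]
ft_force: [-0.7, -0.9, 0.4]
width: 70.1
grasp_force: 0.8
```

```bash
python3 - <<'E'
from h import *
d,o=wrist('w3');T=ctrl.get_image('top');print(o['ee_pos'],o['ft_force'],o['width'])
b=cv2.resize(T['image'][140:290,280:430,::-1],None,fx=2.6,fy=2.6,interpolation=cv2.INTER_CUBIC);a=cv2.resize(d['image'][:,120:520,::-1],(400,400))
c=np.zeros((400,800,3),np.uint8);c[:,:400]=a;c[:390,400:790]=b;cv2.imwrite('pics/c3.png',c)
E
```

```text
[599.64 -93.76 109.53] [-0.74 -0.92  0.35] 70.09916174708864
```

View pics/c3.png

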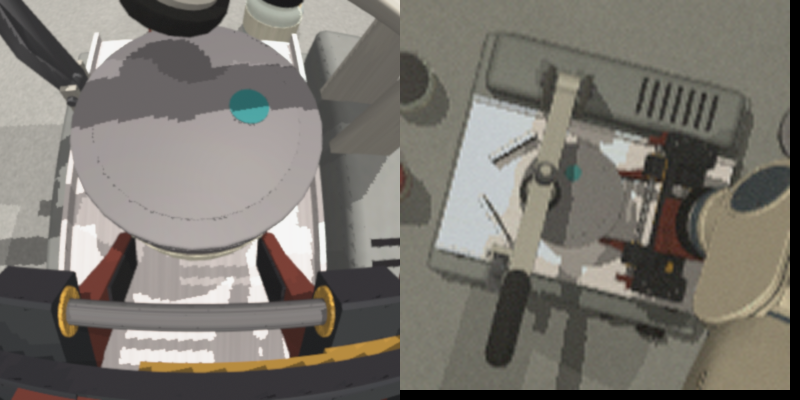

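The tub is centred between the fingers, level and upright. In the top view the lid is at about (575,200), just short of the lever. I'll carry on gently until it touches the V.

servo_tool:
  increments:
    - [0.15,0.7,0,0,0,0,0.6]
    - [0.3,1.4,0,0,0,0,0.6]
    - [0.4,2,0,0,0,0,0.6]
    - [0.5,2.4,0,0,0,0,0.6]
    - [0.55,2.6,0,0,0,0,0.6]
    - [0.55,2.6,0,0,0,0,0.6]

```text
t: 7.92
ee_pos: [605.1, -68.3, 109.5]
orientation: [-2.145, -1.73, -0.575]
ft_force: [0.4, -1.1, 0.2]
width: 70.1
grasp_force: 0.5
```

servo_tool:
  increments:
    - [0.05,0.25,0,0,0,0,0.6]
    - [0.1,0.5,0,0,0,0,0.6]
    - [0.1,0.5,0,0,0,0,0.6]

```text
t: 8.17
ee_pos: [606.2, -63.8, 109.6]
orientation: [-2.146, -1.729, -0.575]
ft_force: [-0.4, -2.1, -0.5]
width: 70.2
grasp_force: 0.8
```

servo_tool:
  increments:
    - [0.05,0.25,0,0,0,0,0.6]
    - [0.1,0.5,0,0,0,0,0.6]
    - [0.1,0.5,0,0,0,0,0.6]

```text
t: 8.42
ee_pos: [606.6, -60.0, 109.4]
orientation: [-2.147, -1.731, -0.573]
ft_force: [-5.1, -8.5, 0.7]
width: 70.1
grasp_force: 6.2
```

servo_tool:
  increments:
    - [0.05,0.2,0,0,0,0,0.6]
    - [0.05,0.3,0,0,0,0,0.6]
    - [0.05,0.3,0,0,0,0,0.6]

```text
t: 8.67
ee_pos: [606.5, -59.0, 109.4]
orientation: [-2.149, -1.732, -0.571]
ft_force: [-11.4, -17.9, 4.8]
width: 70.1
grasp_force: 11.4
```

servo_tool:
  increments:
    - [-0.1,-0.5,0,0,0,0,0.6]
    - [-0.8,-3.5,0,0,0,0,0.6]
    - [-1.6,-7.5,0,0,0,0,0.6]
    - [-2.5,-11.5,0,0,0,0,0.6]
    - [-2.9,-13.5,3,0,0,0,0.6]
    - [-2.9,-13.5,7,0,0,0,0.6]
    - [-2.9,-13.5,11,0,0,0,0.6]
    - [-2.9,-13.5,11,0,0,0,0.6]

```text
t: 9.33
ee_pos: [582.2, -193.2, 227.5]
orientation: [-2.152, -1.736, -0.585]
ft_force: [1.0, -0.3, -0.1]
width: 70.5
grasp_force: 0.0
```

```bash
python3 - <<'E'
from h import *
import pickle
d,o=wrist('w4');T=ctrl.get_image('top');S=ctrl.get_image('scene');print(o['ee_pos'],o['ft_force'],o['width'])
pickle.dump((d,T,S),open('w4.pkl','wb'))
b=cv2.resize(T['image'][140:290,280:430,::-1],None,fx=2.6,fy=2.6,interpolation=cv2.INTER_CUBIC);a=cv2.resize(d['image'][:260,120:520,::-1],(400,260))
e=cv2.resize(S['image'][115:315,215:375,::-1],None,fx=1.6,fy=1.6,interpolation=cv2.INTER_CUBIC)
c=np.zeros((590,800,3),np.uint8);c[:260,:400]=a;c[:390,400:790]=b;c[265:585,:256]=e;cv2.imwrite('pics/c4.png',c)
E
```

```text
[ 582.2  -193.2   227.45] [ 1.03 -0.33 -0.11] 70.54757827358972
```

View pics/c4.png

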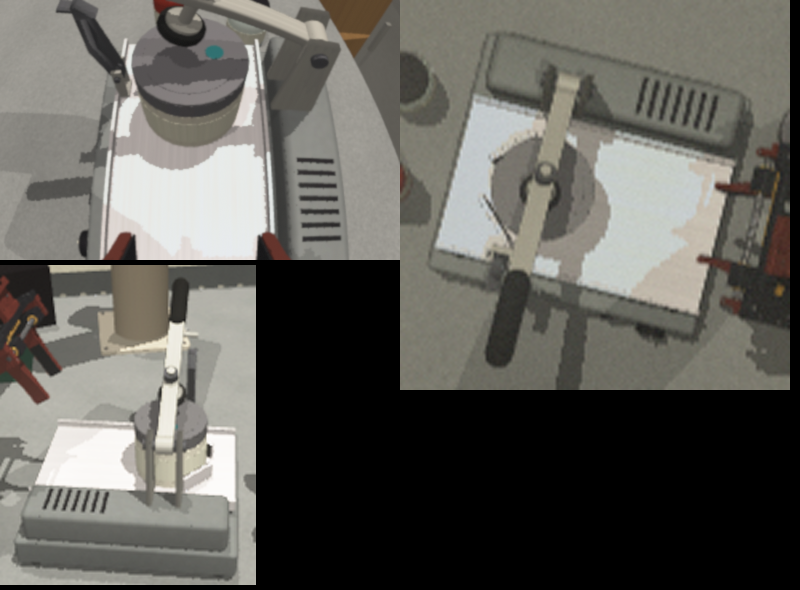

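The tub is under the pad, touching the V's +x face (upper bar at (490,160)–(540,130)). There seems to be a small gap at the lower bar, and the sideways force during the push agrees. I'll go back in and nudge it towards shaker −x while pressing, balancing the force.

servo_tool:
  increments:
    - [0,0,-4,0,0,0,0.6]
    - [0,0,-8,0,0,0,0.6]
    - [0,0,-11,0,0,0,0.6]
    - [0,0,-11,0,0,0,0.6]
    - [0.8,4,-11,0,0,0,0.6]
    - [1.6,8,-11,0,0,0,0.6]
    - [2.3,11,-11,0,0,0,0.6]
    - [2.6,12.4,-11,0,0,0,0.6]
    - [2.7,12.9,-11,0,0,0,0.6]
    - [2.7,12.9,-11,0,0,0,0.6]

```text
t: 10.32
ee_pos: [605.9, -61.6, 110.2]
orientation: [-2.145, -1.732, -0.575]
ft_force: [-0.4, -0.5, -0.4]
width: 70.1
grasp_force: 0.1
```

servo_tool:
  increments:
    - [0,0.2,0,0,0,0,0.6]
    - [-0.05,0.4,0,0,0,0,0.6]
    - [-0.1,0.5,0,0,0,0,0.6]
    - [-0.1,0.5,0,0,0,0,0.6]

```text
t: 10.65
ee_pos: [605.2, -59.5, 109.9]
orientation: [-2.15, -1.729, -0.576]
ft_force: [-0.8, -5.7, 1.6]
width: 70.4
grasp_force: 2.8
```

servo_tool:
  increments:
    - [-0.1,0.15,0,0,0,0,0.6]
    - [-0.2,0.25,0,0,0,0,0.6]
    - [-0.2,0.25,0,0,0,0,0.6]

```text
t: 10.9
ee_pos: [604.1, -58.1, 110.0]
orientation: [-2.153, -1.729, -0.577]
ft_force: [1.3, -9.1, 0.5]
width: 70.2
grasp_force: 4.4
```

servo_tool:
  increments:
    - [-0.1,0.1,0,0,0,0,0.6]
    - [-0.2,0.2,0,0,0,0,0.6]
    - [-0.2,0.2,0,0,0,0,0.6]

```text
t: 11.15
ee_pos: [603.7, -57.6, 110.3]
orientation: [-2.157, -1.731, -0.58]
ft_force: [4.1, -12.9, -0.4]
width: 70.2
grasp_force: 7.0
```

servo_tool:
  increments:
    - [0.1,0.2,0,0,0,0,0.6]
    - [0.15,0.35,0,0,0,0,0.6]
    - [0.15,0.35,0,0,0,0,0.6]

```text
t: 11.4
ee_pos: [604.7, -56.7, 110.1]
orientation: [-2.159, -1.734, -0.577]
ft_force: [-4.5, -27.2, 4.9]
width: 70.6
grasp_force: 14.2
```

```bash
python3 - <<'E'
from h import *
o=ctrl.get_obs();f=o['ft_force'];print(o['ee_pos'],f)
T=ctrl.get_image('top');b=cv2.resize(T['image'][170:260,295:385,::-1],None,fx=6.6,fy=6.6,interpolation=cv2.INTER_CUBIC);cv2.imwrite('pics/c5.png',b)
E
```

```text
[604.67 -56.7  110.14] [ -4.47 -27.21   4.92]
```

View pics/c5.png

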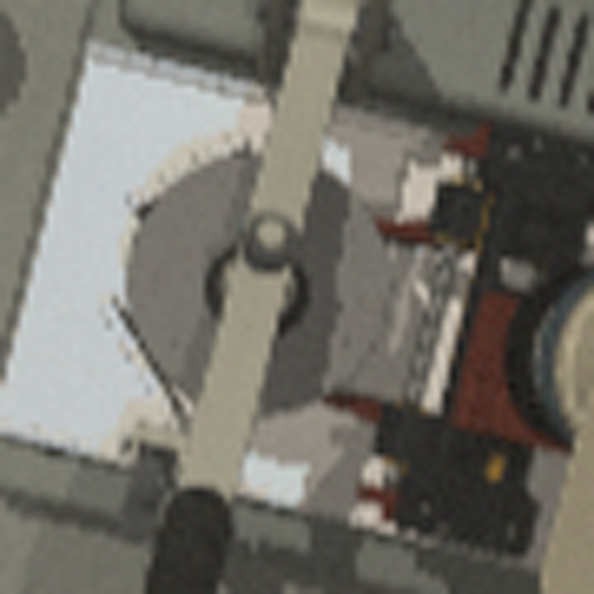

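Both faces now touch: the sideways force is about 1 N against 27 N axial, and the lid edge meets the lower bar at (127,290). I'll back off and go to the lever.

servo_tool:
  increments:
    - [-0.1,-0.5,0,0,0,0,0.6]
    - [-0.8,-3.5,0,0,0,0,0.6]
    - [-1.6,-7.5,0,0,0,0,0.6]
    - [-2.5,-11.5,0,0,0,0,0.6]
    - [-2.9,-13.5,3,0,0,0,0.6]
    - [-2.9,-13.5,7,0,0,0,0]
    - [-2.9,-13.5,11,0,0,0,-1]
    - [-2.9,-13.5,15,-6,1.3,0,-1]
    - [-2.9,-13.5,19,-12,2.6,0,-1]
    - [-2.9,-13.5,23,-18,3.9,0,-1]
    - [-2.9,-13.5,27,-24,5.2,0,-1]
    - [-4,-10.5,29,-29.3,6.4,0,-1]
    - [-5.5,-7.5,29,-29.3,6.4,0,-1]
    - [-7,-4.5,29,-29.3,6.4,0,-1]
    - [-8.5,-1.5,29,-29.3,6.4,0,-1]
    - [-10,2,29,-29.3,6.4,0,-1]
    - [-11.2,5.5,29,-29.3,6.4,0,-1]
    - [-11.9,7.9,29,-29.3,6.4,0,-1]
    - [-11.9,7.9,29,-29.3,6.4,0,-1]

```text
t: 13.03
ee_pos: [481.6, 32.3, 400.1]
orientation: [-2.444, -1.972, -0.001]
ft_force: [-0.6, 0.5, 0.3]
width: 0.6
grasp_force: 0.0
```

```bash
python3 - <<'E'
from h import *
import pickle
d,o=wrist('w6');print(o['ee_pos'],o['orientation'],o['ft_force'],o['width']);pickle.dump(d,open('w6.pkl','wb'))
E
```

```text
[481.62  32.34 400.05] [-2.44 -1.97 -0.  ] [-0.62  0.53  0.3 ] 0.550007913795923
```

View pics/w6.png

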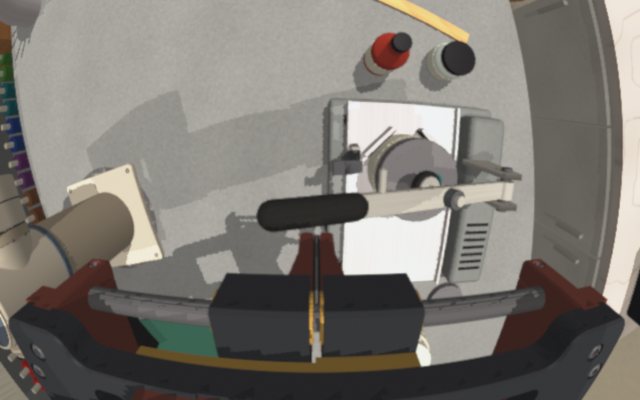

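The wrist view shows the grip running from (258,215) to (367,206), with the tub in the V at about (410,170) and the bottle and jar undisturbed.

```bash
python3 - <<'E'
from h import *
import pickle
d=pickle.load(open('w6.pkl','rb'))
m=cv2.inRange(d['image'],(0,0,0),(60,60,60));c=big(m,(245,185,375,233));print(cv2.minAreaRect(c))
for p in((258,215.5),(312.5,211),(367,206.5)):print(p,wonz(d,p,300),wonz(d,p,312))
E
```

```text
((312.17022705078125, 212.5889129638672), (33.59344482421875, 110.65241241455078), 83.8844985961914)
(258, 215.5) [428.49  28.68 300.  ] [431.73  32.27 312.  ]
(312.5, 211) [477.92  22.55 300.  ] [478.91  26.43 312.  ]
(367, 206.5) [526.63  16.31 300.  ] [525.4   20.47 312.  ]
```

servo_tool:
  increments:
    - [0.2,-0.5,-3,0,0,0,-1]
    - [0.2,-1,-6,0,0,0,-1]
    - [0.2,-1,-7.7,0,0,0,-1]
    - [0.2,-1,-8.2,0,0,0,-1]
    - [0.2,-1,-8.6,0,0,0,-1]
    - [0.2,-1,-9,0,0,0,-1]
    - [0.15,-1,-9.3,0,0,0,-1]
    - [0.15,-1,-9.3,0,0,0,-1]

```text
t: 13.75
ee_pos: [485.4, 19.5, 307.3]
orientation: [2.446, 1.97, 0.002]
ft_force: [0.9, -1.6, 2.6]
width: 0.6
grasp_force: 1.3
```

servo_tool:
  increments:
    - [-0.3,0.2,-0.8,0,0,0,-1]
    - [-0.7,0.35,-1.6,0,0,0,-1]
    - [-1,0.42,-2.4,0,0,0,-1]
    - [-1.2,0.47,-3.2,0,0,0,-1]
    - [-1.4,0.5,-4,0,0,0,-1]
    - [-1.55,0.54,-4.8,0,0,0,-1]
    - [-1.7,0.57,-5.6,0,0,0,-1]
    - [-1.85,0.6,-6.4,0,0,0,-1]
    - [-1.95,0.62,-7,0,0,0,-1]
    - [-1.95,0.62,-7,0,0,0,-1]

```text
t: 14.58
ee_pos: [465.6, 26.3, 236.0]
orientation: [2.446, 1.971, 0.001]
ft_force: [2.2, 1.6, 8.9]
width: 0.6
grasp_force: 4.5
```

servo_tool:
  increments:
    - [-0.1,0,-0.7,0,0,0,-1]
    - [-0.15,0,-1.3,0,0,0,-1]
    - [-0.15,0,-1.8,0,0,0,-1]
    - [-0.15,0,-2.2,0,0,0,-1]
    - [-0.15,0,-2.4,0,0,0,-1]
    - [-0.15,0,-2.4,0,0,0,-1]

```text
t: 15.08
ee_pos: [464.1, 26.6, 213.0]
orientation: [-2.446, -1.971, -0.002]
ft_force: [-0.5, 2.8, 14.3]
width: 0.3
grasp_force: 7.6
```

servo_tool:
  increments:
    - [0,0,-0.2,0,0,0,-1]
    - [0,0,-0.35,0,0,0,-1]
    - [0,0,-0.35,0,0,0,-1]

```text
t: 15.33
ee_pos: [464.1, 26.6, 209.7]
orientation: [-2.446, -1.97, -0.002]
ft_force: [-1.6, 3.6, 15.5]
width: 0.5
grasp_force: 8.1
```

Now I'll release slowly and see whether it stays down.

servo_tool:
  increments:
    - [0,0,0.4,0,0,0,-1]
    - [0,0,0.8,0,0,0,-1]
    - [0,0,1.2,0,0,0,-1]
    - [0,0,1.8,0,0,0,-1]
    - [0,0,1.8,0,0,0,-1]

```text
t: 15.75
ee_pos: [463.1, 26.0, 227.1]
orientation: [-2.446, -1.971, 0.002]
ft_force: [0.0, 0.7, -0.3]
width: 0.6
grasp_force: 0.0
```

Force is zero with the tool 8 mm above the level grip, so the catch holds. I'll clear the arm and check.

servo_tool:
  increments:
    - [0,0,4,0,0,0,-1]
    - [0,0,8,0,0,0,-1]
    - [0,0,12,0,0,0,-1]
    - [-2,3,16,0,0,0,-1]
    - [-3,7,17,0,0,0,-1]
    - [-4,11,17,0,0,0,-1]
    - [-5,15,17,0,0,0,-1]
    - [-5,15,17,0,0,0,-1]
    - [-5,15,17,0,0,0,-1]

```text
t: 16.5
ee_pos: [412.5, 177.8, 396.3]
orientation: [-2.442, -1.976, 0.003]
ft_force: [0.2, -0.7, -1.1]
width: 0.6
grasp_force: 0.0
```

```bash
python3 - <<'E'
from h import *
T=ctrl.get_image('top');S=ctrl.get_image('scene');o=ctrl.get_obs();print(o['ee_pos'],o['ft_force'])
b=cv2.resize(T['image'][140:290,250:400,::-1],None,fx=2.6,fy=2.6,interpolation=cv2.INTER_CUBIC)
e=cv2.resize(S['image'][115:315,215:375,::-1],None,fx=2.5,fy=2.5,interpolation=cv2.INTER_CUBIC)
c=np.zeros((500,800,3),np.uint8);c[:500,:400]=e;c[:390,400:790]=b;cv2.imwrite('pics/c7.png',c)
E
```

```text
[413.37 175.56 396.26] [-0.26  0.04  0.6 ]
```

View pics/c7.png

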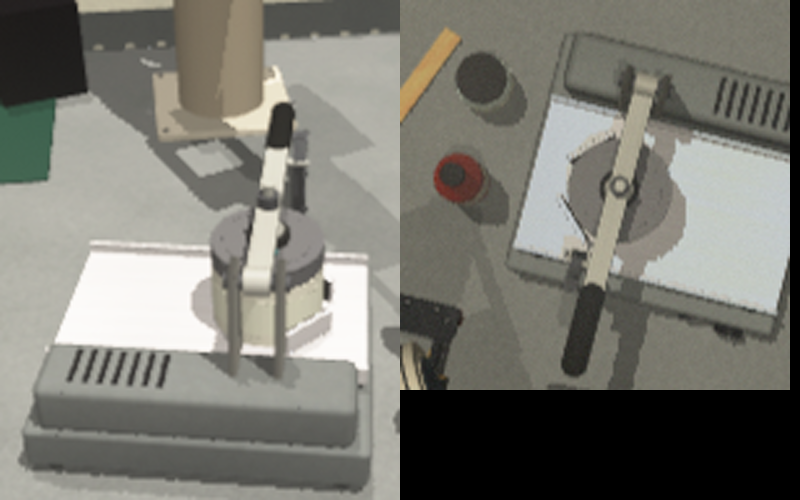

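The lever is down and held, with the grip at (281,125) in the scene crop. The tub is upright in the V at (620,190) in the top crop, and the bottle and jar haven't moved. Handing in.

```bash
python3 -c "
from workcell import ctrl
print(ctrl.close_job())"
```

```text
the job is handed in; nothing more can be done
None
```

The lid is pressed down level, the tub sits home in the V cradle, the catch holds the clamp lever down, and the arm is clear of everything; I handed the job in after about 17 s of robot time, and it returned no verdict.

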